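# Hang the ballast caddy back on the bench rail

## Robot

A 6-joint arm with a two-finger parallel gripper is mounted at the origin on a cart in front of the work surface, level with it; the furniture and walls round the work are solid. World frame = base frame: x ahead of the robot, y to its left, z up, the work surface at z = 0. Lengths are in m, angles in rad, forces in N, time in s.
With the tool pointing down it reaches from about 0.4 to 0.925 m from the base axis. Payload 12.5 kg.
Tool frame: the origin (TCP) lies at the very end of the fingers, on their centre line; the grasp point (between the pads) lies 19 mm behind it; z points along the fingers, y is the line along which they close (so a half turn about z gives the same grasp; the last joint's range is limited). The gripper opens to 95 mm and grips with 3 to 60 N. Pads are 20 mm wide; open, the fingers measure 119 mm over their backs; the gripper's body (75 mm by 180 mm) begins 59 mm behind the grasp point.
Start: joints at [1.092, 0.491, 1.559, -0, 1.092, -0.106], TCP at [0.228, 0.582, 0.215] pointing down, gripper open.
Joint ranges: [-3.1, 3.1], [-0.84, 2.19], [0.05, 2.79], [-1.13, 4.28], [0.06, 2.93], [-2.69, 2.69]. Speed limits (rad/s): [2.22, 2.22, 2.79, 3.14, 3.14, 3.14].

## Interface

Orientations are given as a unit quaternion [x, y, z, w].
In Python, from station import sense, capture, sign_off gives the robot as it stands.
- The arm moves only by the tool move_arm, never from a script. Its argument "commands" is a list of rows, each an object with "translation": the shift along the tool's x, y, z in mm, a list of three; "twist": the turn about the tool's z in rad. In form: [{"translation": [dx, dy, dz], "twist": twist}, ...]. A call has 1 to 8 rows; each row is the pose to reach, as a shift and turn from the pose commanded when the call began, along the tool's axes at that moment; what a row does not reach only later rows make up. A row lasts 1/10 s, in which the tool goes at most 50 mm and 8.59 degrees, less where a joint would pass 70% of its speed; a pose out of reach is approached as far as the arm can. A call with a gripper value outside its range is refused whole. "grip" is the closure in counts, from 0 (fully open) to 255 (shut), set as the call begins (left out, the last holds). The fingers move at their own pace and stop on an object; "force" is the grip in N (left out, the last holds). Time passes only in rows, so rows that repeat a pose let the fingers close. It gives the time, the measured TCP pose, the force, the opening and the grip force at its end, in the units of the state.
- sense(): the state, without advancing time (a new reading comes with each control period).
- capture(name): name is "scene" or "top" or "wrist"; returns a dict with "color" (420x560x3 uint8, red, green, blue), "z_map" (420x560 float32, m along the optical axis (not along the pixel's ray), 0 where there is no reading), "vertical_fov" (degrees; the focal length in pixels is half the picture's height over the tangent of half this angle, whatever the lens; pixels are square), "cx", "cy" (the principal point, pixels), "k1" (the pictures are not rectified: a ray, as slopes to the right and down, at radius r is drawn at 1 + k1 r^2 times it, then the intrinsics apply), "rvec" (rotation vector, rad) and "tvec" (3), from world to camera coordinates, as OpenCV has them. Camera axes: x right, y down, z forward; pixel columns grow to the right and rows downward; lengths in m; the calibration is good to about 2 mm. A picture is of the moment at which its call begins.
- sign_off(): hands the job in; it is judged then, once.
The state is a dict: "time": time; "qpos": joint angles; "dq": joint speeds; "joint_efforts": joint torques, N m; "tool_pos": TCP position; "orientation": TCP orientation; "force": force on the tool from outside, world axes, zero at the start; "moment": the same for the moment, N m; "finger_gap": opening from 0.0 (shut) to 1.0 (fully open); "grip_force": force on a finger pad.
Only numpy, scipy, OpenCV 4.12 (cv2) and the standard library are available. Lean on these libraries where they do the work, as an engineer would, in place of code of your own. Each camera call takes 0.05 s, during which the arm holds its last target. There are 200 camera calls.

## Task

Ballasting is finished, so clear it away: stand the loose jar with the white cap in the empty front compartment of the grey caddy that stands on the table, then hang that caddy by its rear hook on the rail of the stand, in the free gap between the hanging caddies. Keep caddy and jar upright, seat the hook fully on the rail, and leave the neighbouring caddies hanging where they are.

Things in the scene. Friction and masses are not known exactly. Their poses are not given: they have to be found in the camera images.
- ballast_caddy: Grey steel caddy standing on the table: 141 (x, with hook) x 78 (y) x 108 mm high, about 0.3 kg with two pots fixed in its small rear compartment. Origin: underside, straight below the handle's middle; z up, +x to the rear (hook side), y along the handle. Outside x = -76.5 to 47.5 mm plus hook to 68. With the jar aboard it balances under its handle, without it is rear-heavy
- ballast_caddy_front (a point): Centre of the front compartment's floor (caddy x = -37.5, y = 0, z = 3 mm); axes as the caddy's. Compartment 72 x 72 mm inside, open on top; side walls reach 31 mm above this floor, front wall 25 mm
- ballast_caddy_grip (a point): Middle of the caddy's handle, a fixed round wooden sleeve 14 mm thick and 50 mm long along the caddy's y, 101 mm above the underside, on a wire arch; axes as the caddy's. Fingers closing on it from front and rear clear the jar if their tips reach no lower than 20 mm below this point
- ballast_caddy_hook (a point): Centre of the roof of the caddy's hook slot (caddy x = 54.5, y = 0, z = 84 mm); rests on the rail's top when hung; axes as the caddy's. The slot runs along y, is 14 mm wide (x) between back plate and down-turned lip, 60 mm long. The lip reaches 28 mm below this point and flares to the rear at its end
- ballast_jar: Loose plastic jar with a white ribbed cap, standing on the table, 60 mm across, 75 mm high with cap, about 0.09 kg. Origin: centre of its underside; z up. Grip its body, 58 mm across, at or below 63 mm above its underside; the cap above that is only skin and gives no grip
- rack: Plywood stand fixed on the table, 454 mm wide (y), 146 mm high, carrying a level rail. Origin: table level below the rail's middle; z up, y along the rail, -x the front, where the caddies hang. Base 18 mm high, reaching 120 mm forward. A round bar, 16 mm thick, axis 58 mm up and 2 mm forward of the rail's middle, props the backs of hung caddies. End posts leave 384 mm of rail free
- rail_mid (a point): Middle of the rail's top edge, 134 mm above the table; the rail is a flat bar 6 mm thick (x), 24 mm high, open behind; axes as the stand's. A hung caddy settles upright with its hook point about 4 mm forward of the rail's middle, at rail top height, its underside 50 mm above the table, its lip against the rail's rear face
- tool_caddy: Hanging caddy with a screwdriver, pencil, tweezers and pin vice standing in it, up to 145 mm above its underside; same make, size, origin and axes as ballast_caddy
- scenery_caddy: Hanging caddy with a large black-capped jar in front and a small tree behind; same make, size, origin and axes as ballast_caddy
- glue_caddy: Hanging caddy with a glue bottle, top 142 mm above its underside; same make, size, origin and axes as ballast_caddy. Of the three hanging caddies two are close together (84 mm between centres); between these and the third is the free gap, 94 mm wide (172 mm between centres), the only place wide enough. Which caddy hangs where varies
Mind the look-alikes: they are no part of the job. Of the things shaped like the ballast_jar, the white one is meant.

How it is judged:
On the way:
1. the jar stands in the front compartment of the caddy while the caddy stands on the table (x of ballast_jar in the frame of ballast_caddy between -0.0495 and -0.0255 m and y of ballast_jar in the frame of ballast_caddy between -0.012 and 0.012 m and z of ballast_jar in the frame of ballast_caddy between -0.003 and 0.009 m and angle between ballast_jar's own z axis and vertical below 0.2 rad and height (world z) of ballast_caddy below 0.01 m and angle between ballast_caddy's own z axis and vertical below 0.06 rad and contact force between the fingers and ballast_jar below 0.1 N), for 0.2 s.
At the end, for the whole second after the job is handed in: Jar upright in the caddy's front compartment (within 12 mm); caddy released, at rest and upright (0.12 rad), hook seated on the rail (5 mm in height, 9 mm across, 0.1 rad in yaw), between two neighbours that have moved less than 15 mm (x of ballast_jar in the frame of ballast_caddy between -0.0495 and -0.0255 m and y of ballast_jar in the frame of ballast_caddy between -0.012 and 0.012 m and z of ballast_jar in the frame of ballast_caddy between -0.003 and 0.009 m and angle between ballast_jar's own z axis and vertical below 0.2 rad and x of ballast_caddy_hook in the frame of rail_mid between -0.009 and 0.009 m and z of ballast_caddy_hook in the frame of rail_mid between -0.005 and 0.005 m and angle between the y axis of ballast_caddy and the y axis of rack, either way round below 0.1 rad and angle between ballast_caddy's own z axis and vertical below 0.12 rad and ((horizontal distance between ballast_caddy and tool_caddy below 0.09 m and horizontal distance between ballast_caddy and scenery_caddy below 0.09 m) or (horizontal distance between ballast_caddy and tool_caddy below 0.09 m and horizontal distance between ballast_caddy and glue_caddy below 0.09 m) or (horizontal distance between ballast_caddy and scenery_caddy below 0.09 m and horizontal distance between ballast_caddy and glue_caddy below 0.09 m)) and linear speed of each of ballast_caddy, ballast_jar below 0.02 m/s and distance of each of tool_caddy, scenery_caddy, glue_caddy from where it was at the start of the episode below 0.015 m); the robot touches nothing.
It fails at once if a hanging neighbour is shifted by more than 15 mm, tipped or unhooked (distance of any of tool_caddy, scenery_caddy, glue_caddy from where it was at the start of the episode above 0.015 m or angle between any of tool_caddy, scenery_caddy, glue_caddy's own z axis and vertical above 0.2 rad).
It fails at once if the caddy or the jar is tipped by more than about 35 degrees (angle between any of ballast_caddy, ballast_jar's own z axis and vertical above 0.6 rad).
It also fails if it takes over 67 s, if anything falls off the work surface, if the arm or the gripper's body presses on something with over 40 N, if the wrist force passes 120 N, or if a joint passes its speed limit or range.

## Working session

There is one attempt and no reset: what is moved stays moved. The work goes in short steps, Python scripts to look and compute and a tool call to move; the robot and the scene stay as the last step left them, time stands still between calls to the robot, and variables do not carry over. Pictures are saved under pics/ and viewed, at most 10 in all, crops included, and the job is handed in when it is done.

Besides the shell and the picture viewer there is one more tool, called after "Request:" as name(argument=value, ...), one argument or row to a line, values as JSON. move_arm: Moves the arm, as the interface text tells. Its arguments: {"type":"object","properties":{"commands":{"type":"array","items":{"type":"object","properties":{"translation":{"type":"array","items":{"type":"number"}},"twist":{"type":"number"}}}},"grip":{"type":"number"},"force":{"type":"number"}},"required":["commands"]}

```bash
mkdir -p pics
cat > h.py <<'E'
import numpy as np, cv2
from station import sense, capture, sign_off
from scipy.spatial.transform import Rotation as R
def cam(n):
    c=capture(n); h=c["color"].shape[0]
    f=h/2/np.tan(np.radians(c["vertical_fov"])/2)
    c["K"]=np.array([[f,0,c["cx"]],[0,f,c["cy"]],[0,0,1.]])
    c["D"]=np.array([c["k1"],0,0,0.]); c["Rm"]=R.from_rotvec(np.ravel(c["rvec"])).as_matrix(); c["t"]=np.ravel(c["tvec"])
    return c
def cloud(c):
    # world point for each pixel
    h,w=c["z_map"].shape; u,v=np.meshgrid(np.arange(w),np.arange(h))
    p=np.stack([u,v],-1).reshape(-1,1,2).astype(np.float64)
    r=cv2.undistortPoints(p,c["K"],c["D"]).reshape(h,w,2)
    z=c["z_map"]; P=np.dstack([r*z[...,None],z])
    W=(P-c["t"])@c["Rm"]; W[z==0]=np.nan
    return W
def ray(c,uv,z):
    r=cv2.undistortPoints(np.array(uv,float).reshape(-1,1,2),c["K"],c["D"]).reshape(-1,2)
    d=np.c_[r,np.ones(len(r))]@c["Rm"]; o=-c["t"]@c["Rm"]
    return o+d*((z-o[2])/d[:,2])[:,None]
def save(c,n): cv2.imwrite(f"pics/{n}.png",c["color"][...,::-1])
E
python3 - <<'E'
from h import *
s=sense(); print(s)
for n in("scene","top"):
    c=cam(n); save(c,n+"0"); np.savez(n+"0.npz",W=cloud(c),color=c["color"]); print(n,c["vertical_fov"],c["k1"],-c["t"]@c["Rm"])
E
```

```text
{'time': 0.0, 'qpos': array([ 1.09241186e+00,  4.91581098e-01,  1.55947772e+00,  1.21492859e-05,
        1.09170006e+00, -1.05608417e-01]), 'dq': array([-6.19489522e-04,  8.98643310e-05,  1.21731418e-03,  1.61556721e-05,
        6.11662566e-04,  9.37641781e-04]), 'joint_efforts': array([ 1.43276138e-03, -6.12659454e+01, -2.58178872e+01,  6.92862435e-02,
        4.82371054e-02, -1.03144980e-04]), 'tool_pos': array([0.22748821, 0.58185255, 0.21403864]), 'orientation': array([ 1.85313422e-01,  9.82679294e-01, -5.56879215e-04, -1.73018657e-04]), 'force': array([-0.23896497, -0.53828332,  1.13481771]), 'moment': array([-0.00759843, -0.00202055, -0.00836543]), 'grip_force': 0.0, 'finger_gap': 0.9988421760221708}
scene 51.77485476808218 -0.014591913928434955 [0.21120285 0.53860909 0.87424828]
top 46.36359701336665 -0.10561559057884821 [0.30929444 0.00446099 1.29095997]
```

View pics/scene0.png

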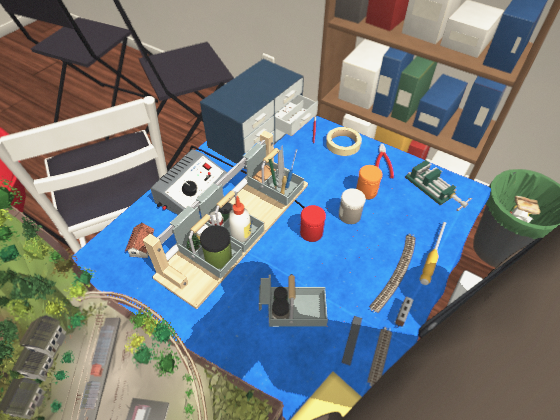

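View pics/top0.png

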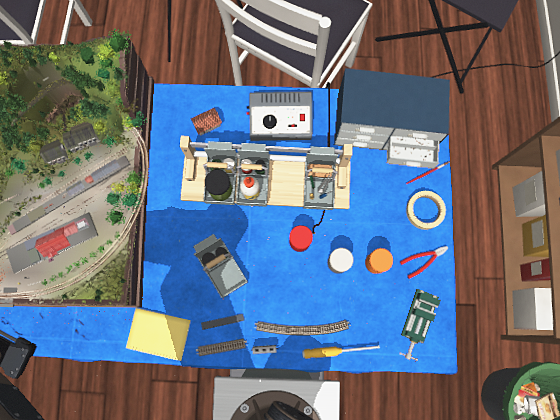

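The scene view shows the white jar at about (352,207), between the red and orange ones. The grey caddy is at (295,302), and the gap is between the glue caddy (238,220) and the tool caddy (278,175). In the top view, the jar is at (341,260), the caddy at (220,265) with its hook to the upper left, and the gap at (286,180).

Run:
```python
from h import *
for n,jb,cb in(("top",(320,240,362,282),(180,225,260,305)),("scene",(335,185,370,225),(250,265,335,330))):
    d=np.load(n+"0.npz");W=d["W"];C=d["color"].astype(int)
    def box(b): return W[b[1]:b[3],b[0]:b[2]].reshape(-1,3),C[b[1]:b[3],b[0]:b[2]].reshape(-1,3)
    w,c=box(jb); m=(w[:,2]>.068)&(w[:,2]<.085); print(n,"jar",m.sum(),w[m].min(0),w[m].max(0),np.median(w[m],0))
    w,c=box(cb); m=(w[:,2]>.015)
    r=cv2.minAreaRect((w[m][:,:2]*1000).astype(np.float32)); print("caddy",r)
    m=(w[:,2]>.09)&(w[:,2]<.125); q=w[m][:,:2]; print("high",m.sum(),q.mean(0),w[m][:,2].max(), cv2.minAreaRect((q*1000).astype(np.float32)))
    br=m&(c[:,0]>c[:,2]+25); print("wood",br.sum(),w[br].mean(0) if br.any() else 0)
    # rack: rail points
    x,y=W[...,0],W[...,1]; z=W[...,2]
    m=(z>.125)&(z<.142)&(x>.55)&(x<.85)&(abs(y)<.45)
    print("railish",m.sum())
    if n=="top":
        for v in range(138,212,4):
            print(v,[(u,*np.round(W[v,u]*1000).astype(int)) for u in (186,278,286,294,330,346)])
```

```text
top jar 453 [ 0.42397565 -0.17808097  0.06846565] [ 0.4819844  -0.11996533  0.08158559] [ 0.45287297 -0.14934878  0.07406096]
caddy ((430.0461730957031, 155.53199768066406), (142.9115753173828, 81.25496673583984), 34.01778030395508)
high 170 [0.44221065 0.16211893] 0.11349134696886053 ((458.6158447265625, 173.2572021484375), (70.10026550292969, 73.39545440673828), 33.687950134277344)
wood 113 [0.43442608 0.15851011 0.10577415]
railish 2299
138 [(186, np.int64(732), np.int64(245), np.int64(147)), (278, np.int64(785), np.int64(19), np.int64(26)), (286, np.int64(789), np.int64(-3), np.int64(18)), (294, np.int64(791), np.int64(-25), np.int64(15)), (330, np.int64(799), np.int64(-126), np.int64(2)), (346, np.int64(781), np.int64(-164), np.int64(53))]
142 [(186, np.int64(722), np.int64(245), np.int64(146)), (278, np.int64(782), np.int64(18), np.int64(2)), (286, np.int64(784), np.int64(-4), np.int64(-1)), (294, np.int64(785), np.int64(-26), np.int64(-3)), (330, np.int64(788), np.int64(-126), np.int64(-1)), (346, np.int64(779), np.int64(-167), np.int64(30))]
146 [(186, np.int64(712), np.int64
[... 5120 characters left out ...]
64(591), np.int64(-10), np.int64(-5)), (294, np.int64(591), np.int64(-31), np.int64(-1)), (330, np.int64(594), np.int64(-128), np.int64(-1)), (346, np.int64(595), np.int64(-171), np.int64(2))]
scene jar 373 [ 0.42425171 -0.17528885  0.06800108] [ 0.48400038 -0.11777839  0.07864514] [ 0.45266618 -0.14513858  0.07407648]
caddy ((430.6568603515625, 159.46737670898438), (144.58050537109375, 80.81147003173828), 33.98627471923828)
high 185 [0.43299076 0.16569304] 0.11032625451518686 ((457.62225341796875, 174.0052032470703), (70.07708740234375, 69.67137145996094), 27.82196044921875)
wood 128 [0.43374408 0.16394749 0.10600468]
railish 2949<stdin>:16: RuntimeWarning: invalid value encountered in cast
```

```bash
cat >> h.py <<'E'
def go(x,y,z,phi):
    """shift/twist (tool axes, mm/rad) to TCP x,y,z with closing line at world angle phi (deg)"""
    s=sense(); Rt=R.from_quat(s["orientation"]).as_matrix()
    d=Rt.T@(np.array([x,y,z])-s["tool_pos"])*1000
    a=np.degrees(np.arctan2(Rt[1,1],Rt[0,1])); tw=(a-phi+180)%360-180
    print("t",round(s["time"],2),"pos",s["tool_pos"].round(4),"phi",round(a,2),"->",d.round(1),"twist",round(np.radians(tw),3))
E
python3 - <<'E'
from h import *
go(.42,.2,.22,0)
go(.453,-.147,.16,-56)
E
```

```text
t 0.1 pos [0.2275 0.5819 0.2141] phi 68.64 -> [-318.3 -285.5   -5.6] twist 1.198
t 0.1 pos [0.2275 0.5819 0.2141] phi 68.64 -> [-475.5 -596.6   54.7] twist 2.175
```

Request:
move_arm(
  commands=[
    {"translation": [-318,-285,-6],"twist": 1.198},
    {"translation": [-318,-285,-6],"twist": 1.198},
    {"translation": [-318,-285,-6],"twist": 1.198},
    {"translation": [-318,-285,-6],"twist": 1.198},
    {"translation": [-318,-285,-6],"twist": 1.198},
    {"translation": [-318,-285,-6],"twist": 1.198},
    {"translation": [-318,-285,-6],"twist": 1.198},
    {"translation": [-318,-285,-6],"twist": 1.198},
  ],
  grip=0,
)

```text
time: 0.9
tool_pos: [0.4082, 0.2231, 0.2203]
orientation: [0.709, 0.705, 0.0, -0.0]
force: [1.1, 0.7, -0.2]
finger_gap: 0.999
grip_force: 0.0
```

```bash
python3 -c "
from h import *
go(.453,-.147,.17,-56)"
```

```text
t 0.9 pos [0.4082 0.2231 0.2203] phi -0.34 -> [-369.9   47.    50.2] twist 0.971
```

Request:
move_arm(
  commands=[
    {"translation": [-370,47,50],"twist": 0.971},
    {"translation": [-370,47,50],"twist": 0.971},
    {"translation": [-370,47,50],"twist": 0.971},
    {"translation": [-370,47,50],"twist": 0.971},
    {"translation": [-370,47,50],"twist": 0.971},
    {"translation": [-370,47,50],"twist": 0.971},
    {"translation": [-370,47,50],"twist": 0.971},
    {"translation": [-370,47,50],"twist": 0.971},
  ],
)

```text
time: 1.7
tool_pos: [0.4548, -0.1483, 0.1696]
orientation: [0.956, 0.293, -0.0, -0.0]
force: [0.4, -1.0, -0.5]
finger_gap: 1.0
grip_force: 0.0
```

Run:
```python
from h import *
c=cam("wrist");save(c,"w1");W=cloud(c);C=c["color"].astype(int)
w=W.reshape(-1,3);k=C.reshape(-1,3)
m=(abs(w[:,0]-.453)<.05)&(abs(w[:,1]+.147)<.05)&(w[:,2]>.068)&(w[:,2]<.085)&(k.min(1)>120)
print(m.sum(),w[m].min(0),w[m].max(0),np.median(w[m],0),cv2.minEnclosingCircle((w[m][:,:2]*1000).astype(np.float32)))
print(-c["t"]@c["Rm"]); go(.453,-.147,.038,-56)
```

```text
4558 [ 0.4244575  -0.17962815  0.06806835] [ 0.48391984 -0.12063797  0.07780953] [ 0.45569378 -0.14917568  0.07542502] ((454.363525390625, -150.1232452392578), 29.99272918701172)
[ 0.51917179 -0.10491056  0.34005118]
t 1.75 pos [ 0.4553 -0.1501  0.1692] phi -55.84 -> [ -0.2  -3.9 131.2] twist 0.003
```

View pics/w1.png

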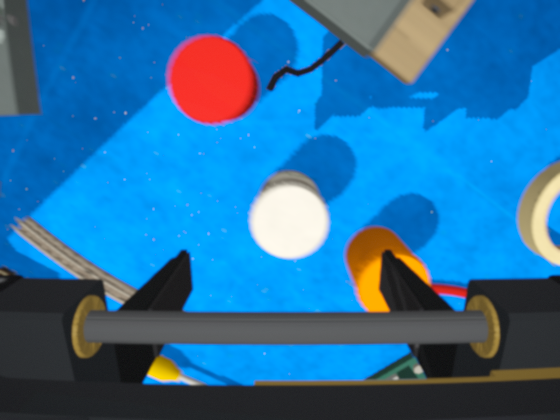

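The wrist view shows the white cap at about (290,220), orange at (385,270) and red at (212,80). I'll check that the finger next to the orange jar has clearance.

Run:
```python
from h import *
d=np.load("top0.npz");w=d["W"].reshape(-1,3);k=d["color"].reshape(-1,3).astype(int)
m=(k[:,0]>180)&(k[:,1]>80)&(k[:,1]<170)&(k[:,2]<90)&(w[:,2]>.06)&(w[:,2]<.09);o=np.median(w[m],0);print(o)
for p in(-56,-30,0):
    u=np.array([np.cos(np.radians(p)),np.sin(np.radians(p))]);e=o[:2]-[.454,-.149];print(p,"along",e@u*1000,"across",(e-(e@u)*u)@[-u[1],u[0]]*1000)
go(.454,-.149,.038,-56);go(.454,-.149,.038,-30)
```

```text
[ 0.44454284 -0.23554744  0.07325715]
-56 along 66.4626989265556 across -56.237058074620634
-30 along 35.083574455946795 across -79.6808625259809
0 along -9.4571645285777 across -86.54743837092835
t 1.75 pos [ 0.4553 -0.1501  0.1692] phi -55.84 -> [ -0.4  -1.7 131.2] twist 0.003
t 1.75 pos [ 0.4553 -0.1501  0.1692] phi -55.84 -> [ -0.4  -1.7 131.2] twist -0.451
```

Request:
move_arm(
  commands=[
    {"translation": [0,-2,40],"twist": 0},
    {"translation": [0,-2,80],"twist": 0},
    {"translation": [0,-2,110],"twist": 0},
    {"translation": [0,-2,131],"twist": 0},
    {"translation": [0,-2,131],"twist": 0},
    {"translation": [0,-2,131],"twist": 0},
  ],
)

```text
time: 2.35
tool_pos: [0.4537, -0.1432, 0.0395]
orientation: [0.955, 0.295, -0.0, -0.0]
force: [-0.1, 0.3, 0.7]
finger_gap: 1.003
grip_force: 0.0
```

Request:
move_arm(
  commands=[
    {"translation": [0,0,0],"twist": 0},
    {"translation": [0,0,0],"twist": 0},
    {"translation": [0,0,0],"twist": 0},
    {"translation": [0,0,0],"twist": 0},
    {"translation": [0,0,0],"twist": 0},
    {"translation": [0,0,0],"twist": 0},
    {"translation": [0,0,0],"twist": 0},
    {"translation": [0,0,0],"twist": 0},
  ],
  grip=255,
  force=12,
)

```text
time: 3.15
tool_pos: [0.4539, -0.1435, 0.0395]
orientation: [0.955, 0.295, 0.0, 0.0]
force: [0.4, -0.2, 5.1]
finger_gap: 0.605
grip_force: 12.0
```

```bash
python3 -c "
from h import *
print(sense()['finger_gap'],sense()['grip_force']);go(.454,-.149,.038,-56)"
```

```text
0.605324546307896 12.000797241926193
t 3.15 pos [ 0.4539 -0.1435  0.0395] phi -55.63 -> [-3.1  4.6  1.5] twist 0.006
```

Request:
move_arm(
  commands=[
    {"translation": [0,0,-50],"twist": 0},
    {"translation": [0,0,-100],"twist": 0},
    {"translation": [0,0,-130],"twist": 0},
    {"translation": [0,0,-150],"twist": 0},
    {"translation": [0,0,-150],"twist": 0},
  ],
)

```text
time: 3.65
tool_pos: [0.4543, -0.1436, 0.1914]
orientation: [0.955, 0.295, 0.002, 0.001]
force: [-0.5, -0.9, -1.2]
finger_gap: 0.608
grip_force: 12.0
```

```bash
python3 -c "
from h import *
print(sense()['finger_gap'],sense()['grip_force']);go(.403,.13,.19,-56)"
```

```text
0.6080051074385556 11.999664902687073
t 3.65 pos [ 0.4543 -0.1436  0.1914] phi -55.63 -> [ 112.1 -254.8    0.8] twist 0.006
```

Request:
move_arm(
  commands=[
    {"translation": [18,-42,0],"twist": 0.006},
    {"translation": [37,-84,0],"twist": 0.006},
    {"translation": [56,-127,0],"twist": 0.006},
    {"translation": [75,-170,0],"twist": 0.006},
    {"translation": [94,-212,0],"twist": 0.006},
    {"translation": [112,-255,0],"twist": 0.006},
    {"translation": [112,-255,0],"twist": 0.006},
    {"translation": [112,-255,0],"twist": 0.006},
  ],
)

```text
time: 4.45
tool_pos: [0.4014, 0.1311, 0.1882]
orientation: [0.956, 0.294, -0.001, -0.0]
force: [-0.5, 0.3, -1.2]
finger_gap: 0.609
grip_force: 12.0
```

Run:
```python
from h import *
c=cam("wrist");save(c,"w2");W=cloud(c);np.savez("w2.npz",W=W,color=c["color"])
s=sense();print(s["tool_pos"],s["finger_gap"])
w=W.reshape(-1,3);k=c["color"].reshape(-1,3).astype(int)
m=(k[:,0]>k[:,2]+30)&(w[:,2]>.09)&(w[:,2]<.12)&(np.hypot(w[:,0]-.434,w[:,1]-.16)<.05)
print("wood",m.sum(),w[m].mean(0) if m.any() else 0, cv2.minAreaRect((w[m][:,:2]*1000).astype(np.float32)) if m.any() else 0)
m=(w[:,2]>.02)&(w[:,2]<.12)&(np.hypot(w[:,0]-.43,w[:,1]-.16)<.1)
print(m.sum(),cv2.minAreaRect((w[m][:,:2]*1000).astype(np.float32)))
```

```text
[0.40181061 0.1302351  0.18839929] 0.6055560111813992
wood 1357 [0.43644348 0.15990302 0.10699049] ((435.9767761230469, 159.86123657226562), (12.423616409301758, 49.679054260253906), 34.109779357910156)
8919 ((431.4580993652344, 155.89590454101562), (140.50057983398438, 79.94863891601562), 34.285484313964844)
```

View pics/w2.png

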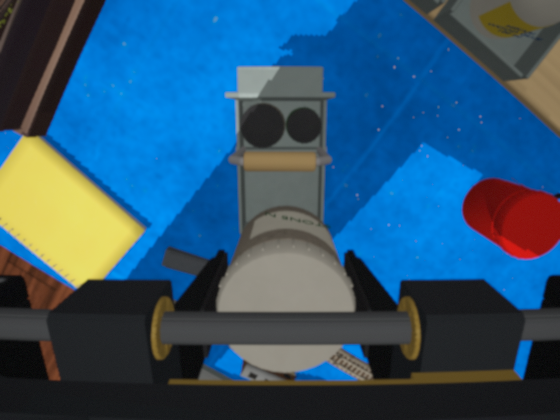

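The held cap is at about (286,305), the caddy handle at (280,160), and the hook points up in the image. Next I'll measure where the jar sits relative to the TCP.

Run:
```python
from h import *
d=np.load("w2.npz");w=d["W"].reshape(-1,3);k=d["color"].reshape(-1,3).astype(int)
m=(w[:,2]>.215)&(w[:,2]<.235)&(np.hypot(w[:,0]-.402,w[:,1]-.13)<.036)&(k.min(1)>110)
print(m.sum(),w[m].min(0),w[m].max(0),cv2.minEnclosingCircle((w[m][:,:2]*1000).astype(np.float32)))
go(.4045,.138,.10,-55.9)
```

```text
8961 [0.36991567 0.10046143 0.21936189] [0.42889995 0.15853009 0.22611289] ((399.28857421875, 129.55909729003906), 29.674081802368164)
t 4.5 pos [0.4018 0.1302 0.1884] phi -55.92 -> [ 6.7 -4.9 88.4] twist -0.0
```

Request:
move_arm(
  commands=[
    {"translation": [9,-4,20],"twist": 0},
    {"translation": [9,-4,50],"twist": 0},
    {"translation": [9,-4,80],"twist": 0},
    {"translation": [9,-4,90],"twist": 0},
    {"translation": [9,-4,90],"twist": 0},
    {"translation": [9,-4,90],"twist": 0},
    {"translation": [9,-4,90],"twist": 0},
  ],
)

```text
time: 5.2
tool_pos: [0.408, 0.1385, 0.1003]
orientation: [0.956, 0.292, 0.001, 0.0]
force: [-0.8, -0.8, -0.9]
finger_gap: 0.61
grip_force: 12.0
```

```bash
python3 -c "
from h import *
go(.407,.1382,.0435,-55.9);print(sense()['force'])"
```

```text
t 5.2 pos [0.408  0.1385 0.1003] phi -56.01 -> [-1.2 -0.3 56.8] twist -0.002
[-0.76686866 -0.81145267 -0.90025796]
```

Request:
move_arm(
  commands=[
    {"translation": [-1,0,15],"twist": 0},
    {"translation": [-1,0,28],"twist": 0},
    {"translation": [-1,0,40],"twist": 0},
    {"translation": [-1,0,48],"twist": 0},
    {"translation": [-1,0,53],"twist": 0},
    {"translation": [-1,0,56],"twist": 0},
    {"translation": [-1,0,56],"twist": 0},
    {"translation": [-1,0,56],"twist": 0},
  ],
)

```text
time: 6.0
tool_pos: [0.4068, 0.1382, 0.0436]
orientation: [0.956, 0.293, 0.0, -0.0]
force: [-0.5, 0.7, -1.0]
finger_gap: 0.607
grip_force: 12.0
```

Request:
move_arm(
  commands=[
    {"translation": [0,0,1],"twist": 0},
    {"translation": [0,0,1],"twist": 0},
    {"translation": [0,0,1],"twist": 0},
    {"translation": [0,0,1],"twist": 0},
    {"translation": [0,0,1],"twist": 0},
    {"translation": [0,0,1],"twist": 0},
    {"translation": [0,0,1],"twist": 0},
    {"translation": [0,0,1],"twist": 0},
  ],
  grip=0,
)

```text
time: 6.8
tool_pos: [0.4066, 0.1382, 0.0422]
orientation: [0.956, 0.293, 0.0, -0.0]
force: [-0.7, -0.1, 0.0]
finger_gap: 1.001
grip_force: 0.0
```

Request:
move_arm(
  commands=[
    {"translation": [0,0,-30],"twist": 0},
    {"translation": [0,0,-70],"twist": 0},
    {"translation": [0,0,-110],"twist": 0},
    {"translation": [0,0,-150],"twist": 0},
    {"translation": [0,0,-150],"twist": 0},
    {"translation": [0,0,-150],"twist": 0},
    {"translation": [0,0,-150],"twist": 0},
    {"translation": [0,0,-150],"twist": 0},
  ],
)

```text
time: 7.6
tool_pos: [0.4061, 0.1381, 0.1911]
orientation: [0.956, 0.293, -0.001, -0.0]
force: [-0.8, -0.4, -0.3]
finger_gap: 1.001
grip_force: 0.0
```

```bash
cat >> h.py <<'E'
def caddy(c,ctr=(.435,.159)):
    w=cloud(c).reshape(-1,3);k=c["color"].reshape(-1,3).astype(int)
    near=np.hypot(w[:,0]-ctr[0],w[:,1]-ctr[1])<.06
    m=(k[:,0]>k[:,2]+30)&(w[:,2]>.09)&(w[:,2]<.12)&near
    r=cv2.minAreaRect((w[m][:,:2]*1000).astype(np.float32)); print("wood",m.sum(),r,w[m][:,2].max())
    m=(k.min(1)>110)&(w[:,2]>.068)&(w[:,2]<.09)&(np.hypot(w[:,0]-.4045,w[:,1]-.138)<.045)
    j=cv2.minEnclosingCircle((w[m][:,:2]*1000).astype(np.float32)); print("jar",m.sum(),j,np.median(w[m][:,2]))
    a=np.radians(34.1);d=np.array(j[0])-np.array(r[0]); print("jar in caddy",d@[np.cos(a),np.sin(a)],d@[-np.sin(a),np.cos(a)])
E
python3 - <<'E'
from h import *
c=cam("wrist");save(c,"w3");caddy(c);caddy(cam("top"))
go(.435,.159,.19,34.1)
E
```

```text
wood 1277 ((435.60687255859375, 159.75119018554688), (12.908838272094727, 49.86106872558594), 34.11089324951172) 0.11017035602614546
jar 3876 ((403.7650146484375, 136.10511779785156), 29.560550689697266) 0.07847875126809359
jar in caddy -39.623889764893036 -1.7285874100871013Traceback (most recent call last):
  File "<stdin>", line 2, in <module>
  File "h.py", line 33, in caddy
    r=cv2.minAreaRect((w[m][:,:2]*1000).astype(np.float32)); print("wood",m.sum(),r,w[m][:,2].max())
                                                                                    ~~~~~~~~~~~~~^^
    return umr_maximum(a, axis, None, out, keepdims, initial, where)
ValueError: zero-size array to reduction operation maximum which has no identity
```

View pics/w3.png

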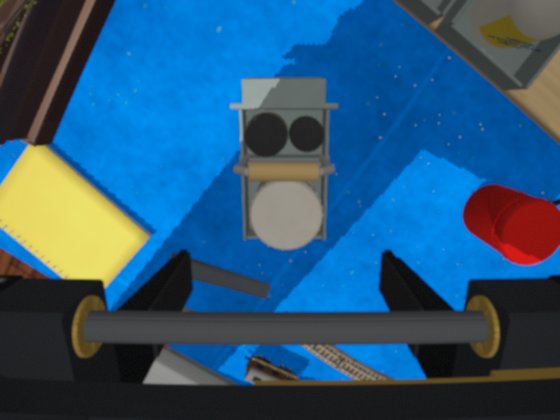

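The jar stands in the front compartment at about x -39.6, y -1.7 mm, with its cap at (286,213) in the wrist view. Next is the handle grip. I'll check the pot and hook heights and measure the rack with this view and the top view.

Run:
```python
from h import *
c=cam("wrist");w=cloud(c).reshape(-1,3)
a=np.radians(34.1);d=w[:,:2]-[.4355,.1595];cx=d@[np.cos(a),np.sin(a)]*1000;cy=d@[-np.sin(a),np.cos(a)]*1000
for lo,hi in((-70,-10),(10,20),(20,30),(30,40),(40,50),(50,68)):
    m=(cx>lo)&(cx<hi)&(abs(cy)<36);print(lo,hi,np.nanpercentile(w[m,2],[50,98]).round(4))
go(.4355,.1595,.16,34.1)
```

```text
-70 -10 [0.2952 0.3105]
10 20 [0.0524 0.0547]
20 30 [0.0522 0.0547]
30 40 [0.0452 0.0545]
40 50 [0.0879 0.0897]
50 68 [0.0884 0.0899]
t 7.75 pos [0.4063 0.1381 0.1915] phi -55.98 -> [36.2 -1.4 31.4] twist -1.572
```

Request:
move_arm(
  commands=[
    {"translation": [36,-1,0],"twist": -1.572},
    {"translation": [36,-1,0],"twist": -1.572},
    {"translation": [36,-1,0],"twist": -1.572},
    {"translation": [36,-1,0],"twist": -1.572},
    {"translation": [36,-1,0],"twist": -1.572},
    {"translation": [36,-1,0],"twist": -1.572},
    {"translation": [36,-1,0],"twist": -1.572},
    {"translation": [36,-1,0],"twist": -1.572},
  ],
  grip=127,
)

```text
time: 8.55
tool_pos: [0.4357, 0.1591, 0.1918]
orientation: [0.622, 0.783, -0.0, -0.0]
force: [0.8, 0.5, -1.4]
finger_gap: 0.507
grip_force: 0.0
```

```bash
python3 -c "
from h import *
go(.4355,.1595,.14,34.1)"
```

```text
t 8.55 pos [0.4357 0.1591 0.1918] phi 13.13 -> [ 0.4 -0.1 51.8] twist -0.366
```

Request:
move_arm(
  commands=[
    {"translation": [0,0,20],"twist": -0.366},
    {"translation": [0,0,40],"twist": -0.366},
    {"translation": [0,0,50],"twist": -0.366},
    {"translation": [0,0,50],"twist": -0.366},
    {"translation": [0,0,50],"twist": -0.366},
    {"translation": [0,0,50],"twist": -0.366},
  ],
)

```text
time: 9.15
tool_pos: [0.4361, 0.1592, 0.1427]
orientation: [0.472, 0.882, 0.0, 0.0]
force: [-0.1, -0.3, 0.4]
finger_gap: 0.503
grip_force: 0.0
```

```bash
python3 -c "
from h import *
caddy(cam('wrist'))
go(.4355,.1595,.083,34.1)"
```

```text
wood 1734 ((435.7825927734375, 159.06277465820312), (13.571602821350098, 51.453582763671875), 33.99020767211914) 0.10985985833952189
jar 5441 ((403.68194580078125, 135.99029541015625), 30.363605499267578) 0.07828994765320987
jar in caddy -39.51660404148255 -1.1085304431286855
t 9.2 pos [0.4361 0.1592 0.1428] phi 33.67 -> [ 0.6 -0.4 59.8] twist -0.007
```

Request:
move_arm(
  commands=[
    {"translation": [0,0,20],"twist": -0.007},
    {"translation": [0,0,40],"twist": -0.007},
    {"translation": [0,0,55],"twist": -0.007},
    {"translation": [0,0,60],"twist": -0.007},
    {"translation": [0,0,60],"twist": -0.007},
    {"translation": [0,0,60],"twist": -0.007},
  ],
)

```text
time: 9.8
tool_pos: [0.4362, 0.1592, 0.0829]
orientation: [0.468, 0.883, 0.0, 0.0]
force: [0.3, -0.2, -0.2]
finger_gap: 0.499
grip_force: 0.0
```

Request:
move_arm(
  commands=[
    {"translation": [0,0,0],"twist": 0},
    {"translation": [0,0,0],"twist": 0},
    {"translation": [0,0,0],"twist": 0},
    {"translation": [0,0,0],"twist": 0},
    {"translation": [0,0,0],"twist": 0},
    {"translation": [0,0,0],"twist": 0},
    {"translation": [0,0,0],"twist": 0},
    {"translation": [0,0,0],"twist": 0},
  ],
  grip=255,
  force=40,
)

```text
time: 10.6
tool_pos: [0.4357, 0.1591, 0.0822]
orientation: [0.468, 0.884, -0.0, -0.0]
force: [-2.0, -2.1, 2.3]
finger_gap: 0.138
grip_force: 40.0
```

```bash
python3 -c "
from h import *
caddy(cam('wrist'))
go(.4355,.1595,.29,34.1)"
```

```text
wood 2383 ((431.4267883300781, 165.49807739257812), (14.776359558105469, 36.44776916503906), 34.019405364990234) 0.11193012412794197
jar 6429 ((402.76568603515625, 138.04815673828125), 30.74872398376465) 0.07842638519596312
jar in caddy -39.12261787344831 -6.661658908658769
t 10.65 pos [0.4356 0.159  0.0822] phi 34.15 -> [   0.5    0.  -207.8] twist 0.001
```

Request:
move_arm(
  commands=[
    {"translation": [0,0,-10],"twist": 0},
    {"translation": [0,0,-30],"twist": 0},
    {"translation": [0,0,-60],"twist": 0},
    {"translation": [0,0,-100],"twist": 0},
    {"translation": [0,0,-140],"twist": 0},
    {"translation": [0,0,-180],"twist": 0},
    {"translation": [0,0,-208],"twist": 0},
    {"translation": [0,0,-208],"twist": 0},
  ],
)

```text
time: 11.45
tool_pos: [0.4367, 0.1595, 0.2939]
orientation: [0.468, 0.884, 0.002, 0.003]
force: [0.4, -0.1, -4.6]
finger_gap: 0.136
grip_force: 40.0
```

Run:
```python
from h import *
d=np.load("top0.npz");w=d["W"].reshape(-1,3)
for lo,hi in((.128,.14),(.141,.152)):
    m=(w[:,2]>lo)&(w[:,2]<hi)&(w[:,0]>.68)&(w[:,0]<.76)&(w[:,1]>-.2)&(w[:,1]<.28)
    q=w[m]; print(lo,m.sum(),cv2.minAreaRect((q[:,:2]*1000).astype(np.float32)))
    for b in np.arange(-.2,.28,.02):
        n=(q[:,1]>b)&(q[:,1]<b+.02)
        if n.any(): print(round(b,2),n.sum(),q[n,0].min().round(4),q[n,0].max().round(4),q[n,2].mean().round(4))
# side walls of neighbours at x .58-.68
m=(w[:,2]>.04)&(w[:,0]>.585)&(w[:,0]<.69)&(w[:,1]>-.18)&(w[:,1]<.24)
h,e=np.histogram(w[m,1],np.arange(-.18,.245,.005)); print([(round(a*1000),int(b)) for a,b in zip(e,h)])
go(.56,.0,.29,0)
print(sense()['finger_gap'])
```

```text
0.128 893 ((719.5244750976562, 48.119415283203125), (424.5039978027344, 31.680606842041016), 88.28284454345703)
-0.18 3 0.7029 0.7033 0.1326
-0.16 16 0.7022 0.7258 0.1324
-0.14 38 0.7025 0.7242 0.1348
-0.12 71 0.7024 0.7248 0.1369
-0.1 62 0.7034 0.7245 0.1367
-0.08 63 0.703 0.7249 0.136
-0.06 29 0.7032 0.7243 0.1333
-0.04 24 0.7166 0.7233 0.133
-0.02 20 0.7165 0.7227 0.1327
-0.0 22 0.7165 0.7242 0.1329
0.02 24 0.7163 0.7238 0.1333
0.04 53 0.7056 0.7268 0.1353
0.06 65 0.7051 0.7288 0.1362
0.08 71 0.7062 0.7284 0.1361
0.1 45 0.7069 0.7265 0.1359
0.12 44 0.7078 0.7282 0.1355
0.14 58 0.7075 0.7285 0.1364
0.16 61 0.7073 0.7305 0.1366
0.18 53 0.7086 0.7305 0.1356
0.2 26 0.7106 0.7285 0.1333
0.22 31 0.7145 0.7332 0.1333
0.24 13 0.71 0.7411 0.1346
0.26 1 0.7117 0.7117 0.1369
0.141 255 ((720.7573852539062, 48.91261291503906), (426.5141906738281, 33.38022232055664), 88.67417907714844)
-0.18 23 0.7021 0.7303 0.1457
-0.16 78 0.7019 0.7317 0.1455
-0.12 3 0.7093 0.7175 0.1423
-0.1 3 0.7034 0.7113 0.142
-0.08 8 0.7025 0.723 0.1423
0.04 3 0.7059 0.7244 0.1415
0.06 3 0.7046 0.7233 0.1431
0.08 1 0.718
[... 532 characters left out ...]
74), (-50, 0), (-45, 0), (-40, 0), (-35, 0), (-30, 0), (-25, 0), (-20, 0), (-15, 0), (-10, 0), (-5, 0), (0, 0), (5, 0), (10, 0), (15, 0), (20, 0), (25, 0), (30, 0), (35, 0), (40, 65), (45, 65), (50, 83), (55, 88), (60, 105), (65, 92), (70, 90), (75, 87), (80, 96), (85, 82), (90, 80), (95, 73), (100, 65), (105, 59), (110, 89), (115, 56), (120, 64), (125, 68), (130, 105), (135, 112), (140, 101), (145, 93), (150, 92), (155, 95), (160, 81), (165, 86), (170, 82), (175, 75), (180, 74), (185, 60), (190, 53), (195, 73), (200, 30), (205, 0), (210, 0), (215, 0), (220, 0), (225, 0), (230, 0), (235, 6)]
t 11.45 pos [0.4367 0.1595 0.2939] phi 34.16 -> [-201.2   12.4    4.5] twist 0.596
0.1364802358333953
```

Request:
move_arm(
  commands=[
    {"translation": [-25,2,0],"twist": 0.1},
    {"translation": [-60,4,0],"twist": 0.25},
    {"translation": [-100,6,0],"twist": 0.38},
    {"translation": [-140,9,0],"twist": 0.5},
    {"translation": [-175,11,0],"twist": 0.58},
    {"translation": [-201,12,0],"twist": 0.619},
    {"translation": [-201,12,0],"twist": 0.619},
    {"translation": [-201,12,0],"twist": 0.619},
  ],
)

```text
time: 12.25
tool_pos: [0.558, -0.0006, 0.2886]
orientation: [0.715, 0.699, -0.001, -0.001]
force: [-0.8, 1.1, -4.1]
finger_gap: 0.136
grip_force: 40.0
```

```bash
python3 -c "
from h import *
print(sense()['moment'])
go(.62,-.005,.292,-1.3)"
```

```text
[-0.07588327  0.10450571 -0.01208068]
t 12.25 pos [ 0.558  -0.0006  0.2886] phi -1.35 -> [-2.9 62.  -3.6] twist -0.001
```

Request:
move_arm(
  commands=[
    {"translation": [-1,20,-2],"twist": 0},
    {"translation": [-2,40,-4],"twist": 0},
    {"translation": [-3,55,-4],"twist": 0},
    {"translation": [-3,62,-4],"twist": 0},
    {"translation": [-3,62,-4],"twist": 0},
    {"translation": [-3,62,-4],"twist": 0},
  ],
)

```text
time: 12.85
tool_pos: [0.6197, -0.0043, 0.2939]
orientation: [0.715, 0.699, -0.0, -0.0]
force: [0.6, -0.5, -3.5]
finger_gap: 0.135
grip_force: 40.0
```

Run:
```python
from h import *
for n in ("wrist","top"):
    c=cam(n);save(c,n[0]+"4");np.savez(n[0]+"4.npz",W=cloud(c),color=c["color"])
    w=cloud(c).reshape(-1,3);x,y,z=w.T
    t=sense()["tool_pos"]
    m=(z>.127)&(z<.14)&(x>.69)&(x<.75)&(abs(y+.005)<.038); q=w[m]
    print(n,"rail",m.sum(), q[:,0].min() if m.any() else 0,q[:,0].max() if m.any() else 0,np.median(q,0))
    if m.sum()>20: print(np.polyfit(q[:,1],q[:,0],1))
    m=(z>t[2]-.005)&(z<t[2]+.015)&(x>t[0]+.043)&(x<t[0]+.075)&(abs(y-t[1])<.05); q=w[m]
    if m.any(): print("hook",m.sum(),cv2.minAreaRect((q[:,:2]*1000).astype(np.float32)),q.min(0),q.max(0),np.median(q[:,2]))
    m=(z>.045)&(z<.19)&(x>.58)&(x<.7)&(abs(y)<.2);h,e=np.histogram(y[m],np.arange(-.06,.055,.003));print([(round(a*1000),int(b)) for a,b in zip(e,h)])
print(t)
```

```text
wrist rail 500 0.7167209460126372 0.7243750966910594 [0.7193943  0.00636046 0.1340194 ]
[0.02567311 0.71956192]
hook 3524 ((674.45458984375, 8.547109603881836), (51.80876159667969, 22.406936645507812), 88.8230972290039) [ 0.66296151 -0.01755588  0.28915159] [0.68560421 0.0346269  0.30191088] 0.29967648955973625
[(-60, 0), (-57, 0), (-54, 0), (-51, 0), (-48, 0), (-45, 0), (-42, 0), (-39, 0), (-36, 0), (-33, 0), (-30, 0), (-27, 0), (-24, 0), (-21, 0), (-18, 0), (-15, 0), (-12, 0), (-9, 0), (-6, 0), (-3, 0), (0, 0), (3, 0), (6, 0), (9, 0), (12, 0), (15, 0), (18, 0), (21, 0), (24, 0), (27, 0), (30, 0), (33, 0), (36, 0), (39, 68), (42, 473), (45, 288), (48, 288), (51, 301)]
top rail 0 0 0 [nan nan nan]
[(-60, 0), (-57, 0), (-54, 0), (-51, 0), (-48, 0), (-45, 0), (-42, 0), (-39, 0), (-36, 0), (-33, 0), (-30, 0), (-27, 0), (-24, 0), (-21, 0), (-18, 0), (-15, 0), (-12, 0), (-9, 0), (-6, 0), (-3, 0), (0, 0), (3, 0), (6, 0), (9, 0), (12, 0), (15, 0), (18, 0), (21, 0), (24, 0), (27, 0), (30, 0), (33, 0), (36, 0), (39, 0), (42, 0), (45, 0), (48, 0), (51, 0)]
[ 0.61979268 -0.00460501  0.29432982]
  return _methods._mean(a, axis=axis, dtype=dtype,
  ret = um.true_divide(
```

View pics/w4.png

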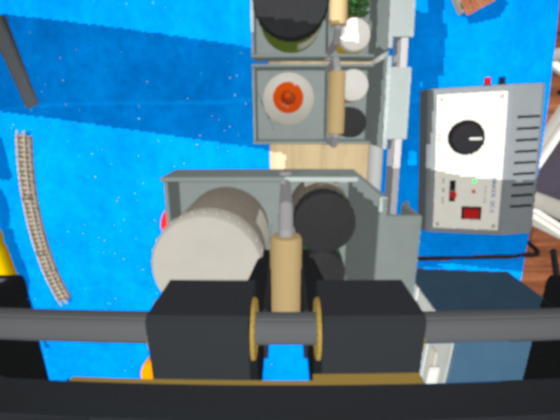

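The held caddy is level and aligned, with its hook plate at about (400,240) and the rail at (395,160) beyond it. Before going over the rail I'll measure the hook relative to the rail from this one view.

Run:
```python
from h import *
W=np.load("w4.npz")["W"];w=W.reshape(-1,3);x,y,z=w.T
t=sense()["tool_pos"]
for b in np.arange(-.02,.04,.006):
    m=(abs(y-b)<.003)
    h=m&(z>.27)&(z<.31)&(x>.65)&(x<.70); r=m&(z>.128)&(z<.139)&(x>.70)&(x<.74)
    f=lambda a:np.percentile(a,[2,98]).round(4) if len(a)>3 else None
    hh=h&(x>.668); print(round(b,3),"hook",f(x[hh]),f(z[hh]),"rail",r.sum(),f(x[r]))
# caddy side wall / front
m=(z>.2)&(z<.26)&(x>.53)&(x<.69)&(y>0); print("left wall y max",np.percentile(y[m],[90,98,99.5]),"xmin",np.percentile(x[m],[.5,2]))
m=(z>.07)&(z<.1)&(x>.58)&(x<.7)&(y>.02)&(y<.06); print("nbr edge",np.percentile(y[m],[.5,2,10]))
go(.6615,-.005,.292,-1.3)
```

```text
-0.02 hook None None rail 40 [0.717  0.7225]
-0.014 hook [0.6803 0.684 ] [0.2989 0.3006] rail 51 [0.7168 0.7231]
-0.008 hook [0.6686 0.6841] [0.2985 0.3009] rail 50 [0.717  0.7227]
-0.002 hook [0.6683 0.6841] [0.2987 0.3011] rail 56 [0.717  0.7236]
0.004 hook [0.6683 0.6843] [0.2985 0.301 ] rail 50 [0.7173 0.7229]
0.01 hook [0.6685 0.6845] [0.2986 0.3011] rail 52 [0.7175 0.7236]
0.016 hook [0.6685 0.6845] [0.2985 0.301 ] rail 55 [0.7177 0.7232]
0.022 hook [0.6685 0.6856] [0.2737 0.301 ] rail 58 [0.7179 0.724 ]
0.028 hook [0.6681 0.6843] [0.2746 0.3005] rail 52 [0.7177 0.7235]
0.034 hook [0.6681 0.6685] [0.2943 0.2995] rail 60 [0.7181 0.7241]
left wall y max [0.03598196 0.03697141 0.03721075] xmin [0.54484498 0.54617506]
nbr edge [0.04021243 0.04111861 0.04199646]
t 12.95 pos [ 0.6198 -0.0046  0.2943] phi -1.3 -> [ 0.5 41.7  2.3] twist 0.0
```

Request:
move_arm(
  commands=[
    {"translation": [1,15,0],"twist": 0},
    {"translation": [2,30,0],"twist": 0},
    {"translation": [2,42,0],"twist": 0},
    {"translation": [2,42,0],"twist": 0},
    {"translation": [2,42,0],"twist": 0},
    {"translation": [2,42,0],"twist": 0},
  ],
)

```text
time: 13.55
tool_pos: [0.6618, -0.0038, 0.2944]
orientation: [0.715, 0.699, -0.0, -0.0]
force: [-0.8, 0.5, -3.8]
finger_gap: 0.138
grip_force: 40.0
```

```bash
python3 -c "
from h import *
go(.6617,-.0065,.175,-1.3);print(sense()['force'])"
```

```text
t 13.55 pos [ 0.6618 -0.0038  0.2944] phi -1.32 -> [ -2.7  -0.  119.4] twist -0.0
[-0.80798196  0.47324237 -3.75228587]
```

Request:
move_arm(
  commands=[
    {"translation": [-3,0,0],"twist": 0},
    {"translation": [-3,0,20],"twist": 0},
    {"translation": [-3,0,45],"twist": 0},
    {"translation": [-3,0,70],"twist": 0},
    {"translation": [-3,0,95],"twist": 0},
    {"translation": [-3,0,112],"twist": 0},
    {"translation": [-3,0,119],"twist": 0},
    {"translation": [-3,0,119],"twist": 0},
  ],
)

```text
time: 14.35
tool_pos: [0.6621, -0.007, 0.1748]
orientation: [0.715, 0.699, -0.0, -0.0]
force: [-0.1, -0.1, -4.1]
finger_gap: 0.137
grip_force: 40.0
```

Run:
```python
from h import *
c=cam("wrist");save(c,"w5");w=cloud(c).reshape(-1,3);x,y,z=w.T
go(.6617,-.0065,.165,-1.3);print(sense()['force'])
for b in np.arange(-.02,.06,.008):
    m=(abs(y-b)<.004);h=m&(z>.165)&(z<.195)&(x>.709)&(x<.74); r=m&(z>.128)&(z<.141)&(x>.70)&(x<.75)
    f=lambda a:np.percentile(a,[2,98]).round(4) if len(a)>3 else None
    print(round(b,3),"hook",f(x[h]),f(z[h]),"rail",r.sum(),f(x[r]))
m=(z>.09)&(z<.13)&(x>.58)&(x<.69)&(y>.0)&(y<.037);print("own wall",np.percentile(y[m],[90,98,99.5]))
m=(z>.07)&(z<.087)&(x>.58)&(x<.69)&(y>.036)&(y<.06); print("nbr edge",np.percentile(y[m],[.5,2,10]))
```

```text
t 14.4 pos [ 0.6626 -0.007   0.1758] phi -1.32 -> [ 0.5 -0.9 10.8] twist -0.0
[-0.93634583 -0.01588779 -3.14610742]
-0.02 hook [0.7243 0.7263] [0.1801 0.1816] rail 54 [0.7055 0.706 ]
-0.012 hook [0.7096 0.7263] [0.1794 0.1818] rail 55 [0.7057 0.7062]
-0.004 hook [0.7092 0.7267] [0.1795 0.1818] rail 55 [0.7058 0.7064]
0.004 hook [0.7094 0.7268] [0.1794 0.1818] rail 59 [0.706  0.7066]
0.012 hook [0.7094 0.7272] [0.1794 0.1818] rail 61 [0.703  0.7069]
0.02 hook [0.7093 0.7271] [0.1659 0.1819] rail 86 [0.7064 0.7234]
0.028 hook [0.709  0.7108] [0.1681 0.1817] rail 250 [0.7067 0.7237]
0.036 hook None None rail 174 [0.718  0.7239]
0.044 hook None None rail 294 [0.7066 0.7241]
0.052 hook None None rail 543 [0.7063 0.7268]
own wall [0.03364306 0.03442598 0.03466115]
nbr edge [0.04040319 0.04061    0.04149406]
```

View pics/w5.png

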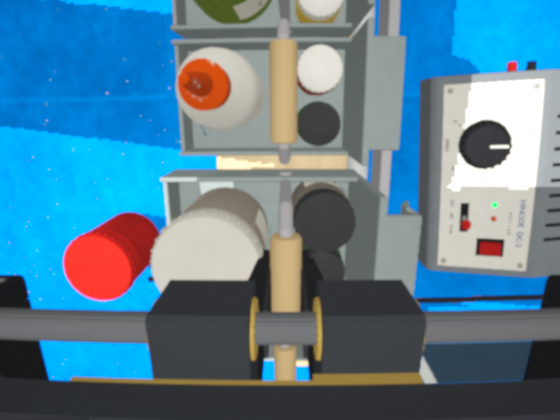

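The caddy sits in the gap, with our hook at (400,240) lined up with the neighbour's hook (388,90), and about 6 mm free to the left. I'll lower it in steps and watch the force.

Request:
move_arm(
  commands=[
    {"translation": [0,0,4],"twist": 0},
    {"translation": [0,0,8],"twist": 0},
    {"translation": [0,0,12],"twist": 0},
    {"translation": [0,0,16],"twist": 0},
    {"translation": [0,0,20],"twist": 0},
    {"translation": [0,0,20],"twist": 0},
  ],
)

```text
time: 15.0
tool_pos: [0.6622, -0.0068, 0.1545]
orientation: [0.715, 0.699, -0.0, -0.0]
force: [0.0, 0.3, -4.6]
finger_gap: 0.14
grip_force: 40.0
```

Run:
```python
from h import *
c=cam("wrist");w=cloud(c).reshape(-1,3);x,y,z=w.T
go(.6622,-.007,.132,-1.3);print(sense()['force'],sense()['moment'])
t=sense()["tool_pos"]
m=(abs(y)<.015)&(z>t[2])&(z<t[2]+.015)&(x>.711)&(x<.74);print("hook",np.percentile(x[m],[2,98]),np.percentile(z[m],[2,50,98]))
```

```text
t 15.05 pos [ 0.6624 -0.0069  0.1549] phi -1.32 -> [-0.1 -0.2 22.9] twist -0.0
[-0.09839639  0.07939228 -3.56185756] [-0.12809874  0.04093778  0.03283739]
hook [0.71129792 0.72695136] [0.15907387 0.16034963 0.16159222]
```

Request:
move_arm(
  commands=[
    {"translation": [0,0,2],"twist": 0},
    {"translation": [0,0,4],"twist": 0},
    {"translation": [0,0,6],"twist": 0},
    {"translation": [0,0,8],"twist": 0},
    {"translation": [0,0,10],"twist": 0},
    {"translation": [0,0,10],"twist": 0},
  ],
)

```text
time: 15.65
tool_pos: [0.6624, -0.0069, 0.1449]
orientation: [0.715, 0.699, -0.0, -0.0]
force: [-0.7, -1.0, -4.0]
finger_gap: 0.138
grip_force: 40.0
```

Request:
move_arm(
  commands=[
    {"translation": [0,0,2],"twist": 0},
    {"translation": [0,0,4],"twist": 0},
    {"translation": [0,0,6],"twist": 0},
    {"translation": [0,0,8],"twist": 0},
    {"translation": [0,0,8],"twist": 0},
  ],
)

```text
time: 16.15
tool_pos: [0.6623, -0.0068, 0.1369]
orientation: [0.715, 0.699, -0.0, -0.0]
force: [-0.4, -0.1, -3.6]
finger_gap: 0.136
grip_force: 40.0
```

Run:
```python
from h import *
c=cam("wrist");w=cloud(c).reshape(-1,3);x,y,z=w.T
go(.6622,-.007,.132,-1.3);print(sense()['force'],sense()['moment'])
t=sense()["tool_pos"]
m=(abs(y)<.015)&(z>.13)&(z<t[2]+.015)&(x>.711)&(x<.74);print("hook",np.percentile(x[m],[2,98]),np.percentile(z[m],[2,50,98]))
m=(abs(y-.075)<.015)&(z>.13)&(z<.15)&(x>.709)&(x<.74);print("nbr hook",np.percentile(x[m],[2,98]),np.percentile(z[m],[2,50,98]))
```

```text
t 16.2 pos [ 0.6624 -0.0069  0.1371] phi -1.32 -> [-0.1 -0.2  5.1] twist -0.0
[ 0.23925872  0.36234672 -3.61050041] [-0.12171345  0.08675501 -0.0126208 ]
hook [0.71133811 0.72709392] [0.14149558 0.14271067 0.14399169]
nbr hook [0.70943274 0.72745119] [0.13697152 0.1383342  0.13980221]
```

Request:
move_arm(
  commands=[
    {"translation": [0,0,1],"twist": 0},
    {"translation": [0,0,2],"twist": 0},
    {"translation": [0,0,3],"twist": 0},
    {"translation": [0,0,4],"twist": 0},
    {"translation": [0,0,4],"twist": 0},
  ],
)

```text
time: 16.7
tool_pos: [0.6624, -0.0069, 0.1331]
orientation: [0.715, 0.699, -0.0, -0.0]
force: [0.3, -0.8, -4.4]
finger_gap: 0.14
grip_force: 40.0
```

Request:
move_arm(
  commands=[
    {"translation": [0,0,0.5],"twist": 0},
    {"translation": [0,0,1],"twist": 0},
    {"translation": [0,0,1],"twist": 0},
    {"translation": [0,0,1],"twist": 0},
  ],
)

```text
time: 17.1
tool_pos: [0.6625, -0.0068, 0.1323]
orientation: [0.715, 0.699, 0.0, 0.0]
force: [-0.6, 0.0, -4.2]
finger_gap: 0.138
grip_force: 40.0
```

Request:
move_arm(
  commands=[
    {"translation": [0,0,0.5],"twist": 0},
    {"translation": [0,0,1],"twist": 0},
    {"translation": [0,0,1],"twist": 0},
    {"translation": [0,0,1],"twist": 0},
  ],
)

```text
time: 17.5
tool_pos: [0.6625, -0.007, 0.1321]
orientation: [0.715, 0.699, 0.0, 0.0]
force: [-4.5, -0.6, 5.8]
finger_gap: 0.134
grip_force: 40.0
```

The wrist force has gone from -4 to +6 N, so the hook is on the rail. I'll release with a small opening.

Request:
move_arm(
  commands=[
    {"translation": [0,0,-0.5],"twist": 0},
    {"translation": [0,0,-0.5],"twist": 0},
    {"translation": [0,0,-0.5],"twist": 0},
    {"translation": [0,0,-0.5],"twist": 0},
    {"translation": [0,0,-0.5],"twist": 0},
    {"translation": [0,0,-0.5],"twist": 0},
    {"translation": [0,0,-0.5],"twist": 0},
  ],
  grip=135,
)

```text
time: 18.2
tool_pos: [0.6625, -0.0069, 0.1317]
orientation: [0.715, 0.699, 0.0, 0.0]
force: [-1.0, -0.3, 0.4]
finger_gap: 0.469
grip_force: 0.0
```

Request:
move_arm(
  commands=[
    {"translation": [0,0,-10],"twist": 0},
    {"translation": [0,0,-30],"twist": 0},
    {"translation": [0,0,-60],"twist": 0},
    {"translation": [0,0,-100],"twist": 0},
    {"translation": [0,0,-140],"twist": 0},
    {"translation": [0,0,-140],"twist": 0},
    {"translation": [0,0,-140],"twist": 0},
    {"translation": [0,0,-140],"twist": 0},
  ],
)

```text
time: 19.0
tool_pos: [0.662, -0.0068, 0.2709]
orientation: [0.715, 0.699, -0.0, -0.001]
force: [-0.2, 1.2, -0.1]
finger_gap: 0.467
grip_force: 0.0
```

Run:
```python
from h import *
c=cam("wrist");save(c,"w6");w=cloud(c).reshape(-1,3);x,y,z=w.T
for n,a in(("ours",-.007),("left",.078)):
    m=(abs(y-a)<.02)&(z>.13)&(z<.15)&(x>.712)&(x<.745);print(n,"hook",np.percentile(x[m],[2,98]),np.percentile(z[m],[2,50,98]))
k=c["color"].reshape(-1,3).astype(int)
m=(k[:,0]>k[:,2]+30)&(z>.145)&(z<.165)&(abs(y+.007)<.035)&(x>.63)&(x<.69);print("handle",m.sum(),cv2.minAreaRect((w[m][:,:2]*1000).astype(np.float32)),z[m].max())
print(sense()["force"],sense()["finger_gap"])
```

```text
ours hook [0.71225913 0.72626807] [0.13698464 0.13838366 0.1398293 ]
left hook [0.71238972 0.72769876] [0.1368364  0.13836873 0.13981931]
handle 1012 ((662.1114501953125, -6.811182022094727), (51.70443344116211, 13.318726539611816), 88.32588195800781) 0.15899468905719746
[0.40972585 0.31042272 0.12454155] 0.4687918610417631
```

View pics/w6.png

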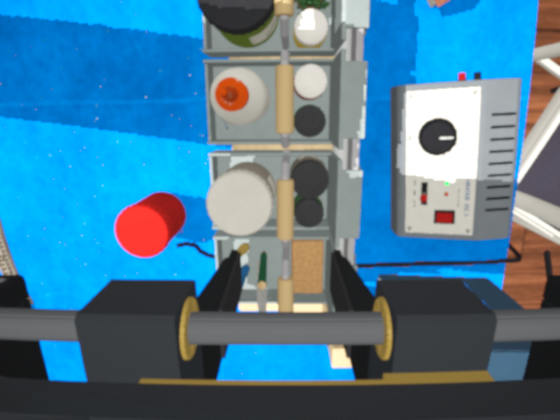

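The caddy hangs between the glue caddy (275,95) and the tool caddy (270,265), its hook at the same height as the neighbour's. The jar stands in it at (240,200) and the gripper is clear.

```bash
python3 -c "
from station import *
print(sign_off())"
```

```text
the job is handed in; nothing more can be done
None
```

I stood the white-capped jar in the caddy's front compartment, hung the caddy in the free gap with its hook at the neighbour's height, and handed the job in at about 19 s; the verdict wasn't shown.

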